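Free the finish sample and show its frosted label

ROBOT

A 6-joint arm with a two-finger parallel gripper is mounted at the origin on the work surface. World frame = base frame: x ahead of the robot, y to its left, z up, the work surface at z = 0. Lengths are in mm, angles in degrees, forces in N, time in s.
With the tool pointing down it reaches from about 300 to 850 mm from the base axis. Payload 4.2 kg.
Tool frame: the origin (TCP) lies where the fingers leave the gripper's body, on its centre line; the fingertips stand 78 mm ahead of it and the grasp point (between the pads) lies 60 mm ahead of it (grasp_offset is the z of the grasp point in the tool frame, in mm); z points along the fingers, y is the line along which they close (so a half turn about z gives the same grasp; the last joint's range is limited). The gripper opens to 91 mm and grips with 3 to 60 N. Pads are 32 mm wide; open, the fingers measure 118 mm over their backs; the gripper's body (76 mm by 178 mm) begins 60 mm behind the grasp point.
Start: joints at [-1.146, 18.312, 89.639, -0, 72.044, -1.146], TCP at [575.009, 0.001, 292.276] pointing down, gripper open.
Joint ranges: [-177.97, 177.97], [-48.28, 115.42], [12.27, 149.76], [-77.06, 257.06], [2.81, 150.46], [-146.56, 146.56]. Speed limits (degrees/s): [147.25, 147.25, 180, 180, 180, 180].

INTERFACE

Orientations are given as [roll, pitch, yaw] about the fixed x, y, z axes, in that order (R = Rz(yaw) Ry(pitch) Rx(roll)).
In Python, from cell import * gives the robot as it stands.
- The arm moves only by the shell command python3 -m handwheel 'ROWS'. ROWS is JSON, a list of rows, each a list of 7 numbers: the shift along the tool's x, y, z in cm, then the turn, a rotation vector about the tool's x, y, z in degrees, then the closure, from 0 (fully open) to 1 (shut). A call has exactly 10 rows; each row is the pose to reach, as a shift and turn from the pose commanded when the call began, along the tool's axes at that moment; what a row does not reach only later rows make up. A row lasts 1/8 s, in which the tool goes at most 62.5 mm and 10.7 degrees, less where a joint would pass 70% of its speed; a pose out of reach is approached as far as the arm can. A call with a gripper value outside its range is refused whole. The fingers move at their own pace and stop on an object; the grip force is fixed at half the most. Time passes only in rows, so rows that repeat a pose let the fingers close, or fill a call up. It gives the time, the measured TCP pose, the force, the opening and the grip force at its end, in the units of the state.
- observe(): the state, without advancing time (a new reading comes with each control period).
- read_camera(name): name is "scene" or "side" or "wrist"; returns (picture, depth): 400x640x3 uint8, red, green, blue; 400x640 float32, mm along the optical axis (not along the pixel's ray), 0 where there is no reading.
- get_calibration(name): a dict with "fx", "fy", "cx", "cy" (pixels), "world_from_camera" (4x4, takes a point from camera to world coordinates); the wrist camera has in their place "T_tool_cam" (4x4, takes a point from camera to tool coordinates, whose origin is the TCP and whose axes are the flange's). Camera axes: x right, y down, z forward; pixel columns grow to the right and rows downward; lengths in mm; the calibration is good to about 2 mm. A picture is of the moment at which its call begins: read the wrist's pose just before it. get_calibration takes no time and is no camera call.
- hand_in(): hands the job in; it is judged then, once.
The state is a dict: "t": time; "joint_positions": joint angles; "dq": joint speeds; "effort": joint torques, N m; "eef_pos": TCP position; "tcp_rot": TCP orientation; "wrist_force": force on the tool from outside, world axes, zero at the start; "torque": the same for the moment, N m; "grip_width": opening from 0.0 (shut) to 1.0 (fully open); "gripper_force": force on a finger pad.
Only numpy, scipy, OpenCV 4.12 (cv2) and the standard library are available. Lean on these libraries where they do the work, as an engineer would, in place of code of your own. Each camera call takes 0.05 s, during which the arm holds its last target. There are 200 camera calls.

TASK

Press the pad of the sprung stand's release lever down until it snaps over and stays down by itself, then take the notched aluminium finish sample up out of the slot by its plain end, away from the frosted end that the corner notch marks. Finish while still holding the sample by the plain end, steady, some 20 cm above the bench, its long edges level, its frosted label right over the middle of the round steel bench block and the label face turned up, leaned back about 45 degrees or more from its upright start so that it can be read from above. Leave the lever latched and the other things on the bench where they are.

Things in the scene. Friction and masses are not known exactly. Their poses are not given: they have to be found in the camera images.
- stand: wooden stand screwed to the bench at any yaw; local x -62 to 62 mm, y -66 to +25 mm. Two rails, tops 24 mm above the bench, make a 10.5 mm wide slot along local x for the sample, with end stops. Origin: on the bench under the slot's centre; z up. The release lever is on the local -y side at x = +15 mm.
- release_lever (a joint): steel bell-crank lever hinged along the stand's x. At 0 (rest, sprung) its 14 mm wide hook lies over the sample's top edge. Pressing the tail pad down raises the value and swings the hook clear. It resists with about 9 N at the pad, less as it goes; past 0.40 rad its over-centre spring takes it on to its stop at 0.55 rad and holds it there.
- lever_pad (a point): centre of the upper face of the lever's tail pad, a 26 x 26 mm steel plate to press down with shut fingers. At rest 80 mm from the slot's centre line, 51 mm above the bench and sloping 0.3 rad; comes down about 31 mm, within 5 mm of the same spot in plan, to 20 mm above the bench when latched
- sample: aluminium plaque 100 x 9 x 50 mm, 0.12 kg, standing on edge in the slot, its edges 14 and 64 mm above the bench. A 12 x 12 mm notch in its upper edge marks the frosted end; with the label face towards you and this edge up, it is at the top left. Origin: middle of the lower edge; x (length) to the notched frosted end, z to the notched edge, +y out of the label face. Plain half: x below 0.
- label (a point): centre of the paper label in the matt white frosted area (sample x +16 to +50 mm), which is on the label face only; at x = +33, y = +4.5, z = +22 mm of the sample's frame; axes as the sample
- bench_block: round steel bench block, 100 mm across, 20 mm high, fixed on the bench. Origin: centre of its underside, on the bench surface. The sample is shown above it.
- blank: bystander: plain aluminium plaque of the same size without any notch, standing in a plain rack without a lever. Leave alone.
- file: bystander: small flat file with a wooden handle, 170 mm long, 12 mm high, lying between the stand and the block. Leave alone.
- brush: bystander: bench brush lying near the robot. Leave alone.
- tin: bystander: steel tin, 56 mm across, 45 mm high, standing on the far side. Leave alone.
- mallet: bystander: hammer lying at the right. Leave alone.
- flux_jar: bystander: jar, 56 mm across, 70 mm high, at the far left. Leave alone.
Things that resemble listed ones, but are neither listed nor needed, are in the scene too. What is shaped like the sample but orange or pink is not meant. Several things have the shape of the stand; the one meant has the colours described above.

How it is judged (in metres and radians):
On the way, in this order (a step that is already met when the one before it is completed fails the run):
1. the release lever is pressed past its snap-over point and stays latched, the sample still in the slot (value of joint release_lever above 0.44 rad and z of sample in the frame of stand below 0.024 m), for 0.2 s.
2. the sample is lifted clear of the stand by its plain end (height (world z) of sample above 0.06 m and contact force between sample and the fingers above 0.5 N and x of the grasp point in the frame of sample below 0 m), for 0.2 s.
At the end, for the whole second after the job is handed in: Lever still latched (over 0.42 rad); the fingers alone hold the sample by its plain half, at rest; label centre 0.14 to 0.28 m up and within 40 mm in plan of the block's centre; label normal within 57 degrees of straight up, long edges within 18 degrees of level (value of joint release_lever above 0.42 rad and contact force between sample and the fingers above 0.5 N and x of the grasp point in the frame of sample below 0 m and height (world z) of label between 0.14 and 0.28 m and horizontal distance between label and bench_block below 0.04 m and angle between sample's own y axis and vertical below 1 rad and angle between sample's own x axis and vertical between 1.25 and 1.89 rad and linear speed of sample below 0.03 m/s); the arm keeps its last pose, push and grip.
It fails at once if the sample is pulled out before the lever is latched (value of joint release_lever below 0.4 rad and z of sample in the frame of stand above 0.03 m).
It fails at once if a bystander is displaced by more than 25 mm (distance of any of blank, file, brush, tin, mallet, flux_jar from where it was at the start of the episode above 0.025 m).
It also fails if it takes over 51 s, if anything falls off the work surface, if the arm or the gripper's body presses on something with over 40 N, if the wrist force passes 120 N, or if a joint passes its speed limit or range.

## Working session

There is one attempt and no reset: what is moved stays moved. The work goes in short steps, Python scripts to look and compute and a shell command to move; the robot and the scene stay as the last step left them, time stands still between calls to the robot, and variables do not carry over. Pictures are saved under pics/ and viewed, at most 10 in all, crops included, and the job is handed in when it is done.

```bash
mkdir -p pics; ls; python3 - <<'E'
from cell import *
import cv2,numpy as np
print(observe())
for n in ["scene","side"]:
    p,d=read_camera(n); cv2.imwrite(f"pics/{n}0.png",p[:,:,::-1]); np.save(f"pics/{n}0.npy",d); np.save(f"pics/{n}0_rgb.npy",p)
    c=get_calibration(n); print(n,{k:np.round(v,3).tolist() for k,v in c.items()}, (d>0).mean())
print(get_calibration("wrist"))
E
```

```text
pics
{'t': 0.0, 'joint_positions': array([-1.14375639e+00,  1.83536138e+01,  8.97081043e+01, -8.07753185e-04,
        7.20441480e+01, -1.14641965e+00]), 'dq': array([-0.0031207 , -0.10447647,  0.07235243,  0.0668858 , -0.06908698,
       -0.01918767]), 'effort': array([-5.01459035e-04, -4.12465632e+01, -2.31973493e+01,  7.28826877e-02,
        4.58198413e-02, -1.41870069e-04]), 'eef_pos': array([5.74624394e+02, 2.64825093e-02, 2.91388877e+02]), 'tcp_rot': array([-1.79894140e+02, -1.35031536e-03,  9.00029117e+01]), 'wrist_force': array([-0.51852247, -0.66153923, -0.04358676]), 'torque': array([-0.02155634,  0.02664903, -0.05476084]), 'gripper_force': 0.0, 'grip_width': 1.0004094290481125}
scene {'fx': 481.943, 'fy': 481.943, 'cx': 325.383, 'cy': 199.413, 'world_from_camera': [[-0.818, 0.301, -0.489, 1088.684], [0.575, 0.434, -0.694, 888.003], [0.003, -0.849, -0.528, 747.34], [0.0, 0.0, 0.0, 1.0]]} 0.995859375
side {'fx': 458.973, 'fy': 458.973, 'cx': 321.39, 'cy': 203.146, 'world_from_camera': [[-0.973, -0.172, 0.151, 276.499], [-0.229, 0.72, -0.655, 841.974], [0.004, -0.672, -0.741, 1003.798], [0.0, 0.0, 0.0, 1.0]]} 0.99594921875
{'fx': 312.49778653428615, 'fy': 312.49778653428615, 'cx': 318.1203821415584, 'cy': 200.36550831818457, 'T_tool_cam': array([[-4.46875771e-04, -9.67990060e-01, -2.50988135e-01,
         7.02264551e+01],
       [ 9.99999857e-01, -5.06414167e-04,  1.72630363e-04,
        -8.50283726e-01],
       [-2.94208423e-04, -2.50988022e-01,  9.67990148e-01,
        -9.20812169e+01],
       [ 0.00000000e+00,  0.00000000e+00,  0.00000000e+00,
         1.00000000e+00]])}
```

View pics/scene0.png

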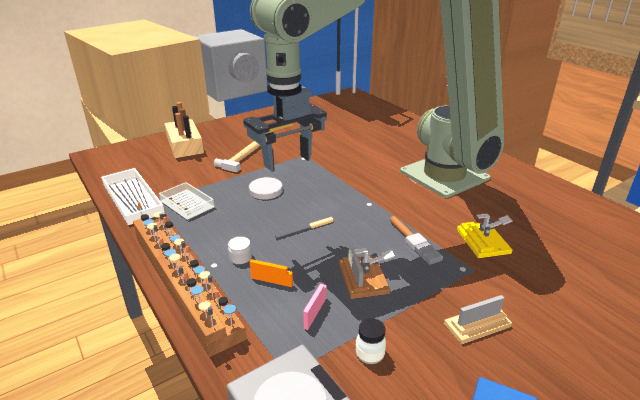

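View pics/side0.png

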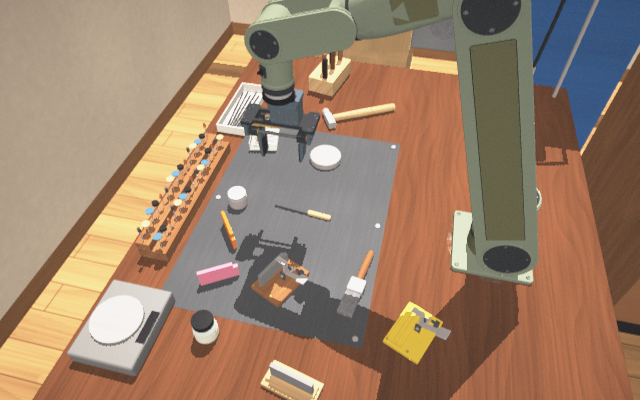

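The scene picture shows the wooden stand with the sample at about (365,272) and its lever pad at (385,257). The steel block is at (265,187) and the file at (305,228). In the side picture the stand is at (280,280) and the block at (325,157). The yellow stand and the orange and pink plaques are decoys. Next I'll enlarge the stand and measure it.

```bash
cat > h.py <<'E'
import numpy as np,cv2
from cell import *
def cloud(n,d,c=None,T=None):
    c=c or get_calibration(n); T=c["world_from_camera"] if T is None else T
    v,u=np.mgrid[0:400,0:640]
    P=np.stack([(u-c["cx"])/c["fx"]*d,(v-c["cy"])/c["fy"]*d,d],-1)
    return P@np.array(T)[:3,:3].T+np.array(T)[:3,3]
E
python3 - <<'E'
from h import *
ims=[]
for n,b in [("scene",(320,230,410,305)),("side",(235,235,325,310))]:
    d=np.load(f"pics/{n}0.npy");p=np.load(f"pics/{n}0_rgb.npy");W=cloud(n,d)
    x0,y0,x1,y1=b
    ims.append(cv2.resize(p[y0:y1,x0:x1,::-1],(400,333),interpolation=cv2.INTER_CUBIC))
    # block
    bx={"scene":(245,172,290,205),"side":(305,142,346,172)}[n]
    R=W[bx[1]:bx[3],bx[0]:bx[2]].reshape(-1,3);t=R[(R[:,2]>15)&(R[:,2]<26)]
    (c,r)=cv2.minEnclosingCircle(t[:,:2].astype(np.float32));print(n,"block",c,r,t[:,2].mean(),len(t))
    R=W[y0:y1,x0:x1].reshape(-1,3)
    for lo,hi in [(20,28),(28,45),(45,58),(58,68),(68,100)]:
        t=R[(R[:,2]>lo)&(R[:,2]<hi)]
        if len(t)>4: print(lo,hi,len(t),np.round(t.mean(0)),cv2.minAreaRect(t[:,:2].astype(np.float32)))
cv2.imwrite("pics/crop.png",np.hstack(ims))
E
```

```text
scene block (517.5988159179688, -233.06077575683594) 52.06369400024414 20.0936575700035 472
20 28 338 [553. 243.  24.] ((497.85003662109375, 215.06036376953125), (342.4986267089844, 97.17896270751953), 23.159351348876953)
28 45 295 [537. 240.  37.] ((563.5709838867188, 247.44497680664062), (195.2929229736328, 75.60700988769531), 22.741527557373047)
45 58 221 [518. 249.  51.] ((558.5606079101562, 235.11692810058594), (215.41392517089844, 89.48526000976562), 6.921079158782959)
58 68 139 [546. 242.  64.] ((534.4149169921875, 243.28152465820312), (91.00715637207031, 34.825077056884766), 65.39783477783203)
68 100 68 [524. 227.  72.] ((533.9307250976562, 246.63668823242188), (64.02665710449219, 29.54513931274414), 62.94265365600586)
side block (512.8583984375, -234.69012451171875) 51.66103744506836 18.069208641397207 455
20 28 229 [542. 247.  23.] ((571.7776489257812, 231.63021850585938), (109.23509979248047, 207.94879150390625), 83.85763549804688)
28 45 289 [519. 237.  36.] ((572.619384765625, 230.6273193359375), (98.69004821777344, 207.99559020996094), 81.28933715820312)
45 58 190 [499. 246.  51.] ((501.9296875, 252.8787841796875), (100.2735595703125, 100.5177001953125), 63.524776458740234)
58 68 133 [540. 242.  62.] ((531.7539672851562, 244.56570434570312), (89.26993560791016, 35.99998092651367), 65.6557388305664)
68 100 51 [519. 228.  71.] ((520.45703125, 227.2782745361328), (14.704545021057129, 30.61564826965332), 66.10242462158203)
```

View pics/crop.png

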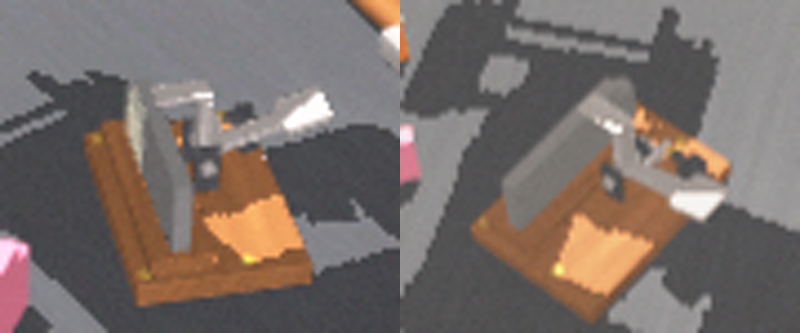

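The crop shows the frosted area at the low-y end of the sample, on its +x (far) side. The hook is near that end and the pad is on the robot's side. That makes the stand's yaw about -115°. I'll move over the stand with the fingers shut and take a wrist picture.

```bash
python3 -m handwheel '[[5,-1,0,0,0,6,0.5],[10,-2.5,0,0,0,12,1],[15,-4,0,0,0,18,1],[20,-5,0,0,0,25,1],[24,-6.5,0,0,0,25,1],[25,-6.5,0,0,0,25,1],[25,-6.5,0,0,0,25,1],[25,-6.5,0,0,0,25,1],[25,-6.5,0,0,0,25,1],[25,-6.5,0,0,0,25,1]]'
cat >> h.py <<'E'
from scipy.spatial.transform import Rotation as Ro
def toolT(s):
    T=np.eye(4);T[:3,:3]=Ro.from_euler("xyz",s["tcp_rot"],degrees=True).as_matrix();T[:3,3]=s["eef_pos"];return T
def wrist(tag):
    s=observe();p,d=read_camera("wrist");c=get_calibration("wrist")
    W=cloud("wrist",d,c,toolT(s)@c["T_tool_cam"])
    cv2.imwrite(f"pics/w{tag}.png",p[:,:,::-1]);np.savez(f"pics/w{tag}.npz",p=p,W=W);return s,p,W
E
python3 -c "
from h import *
s,p,W=wrist(1);print(s['eef_pos'],s['tcp_rot'],s['joint_positions'],s['grip_width'])"
```

```text
t: 1.35
eef_pos: [510.3, 249.2, 292.3]
tcp_rot: [180.0, 0.0, 64.9]
wrist_force: [-0.4, 0.3, -0.2]
grip_width: 0.006
gripper_force: 0.0
[510.30885722 249.21452573 292.30251086] [1.79989986e+02 2.37471386e-04 6.49262312e+01] [ 2.48722859e+01  1.76700068e+01  9.05789515e+01 -8.23206701e-03
  7.17447797e+01  4.99486330e+01] 0.005586137088195569
```

View pics/w1.png

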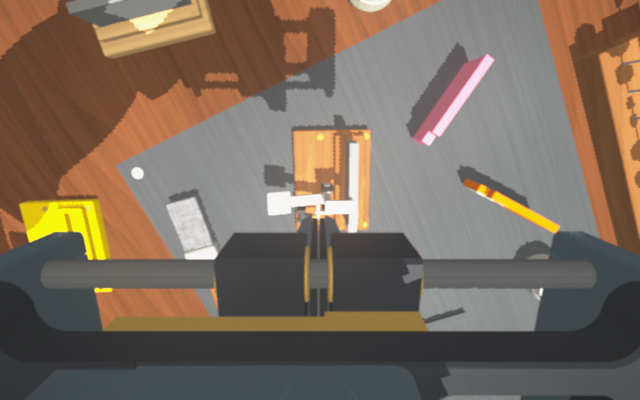

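The wrist view shows the stand upright at (332,180), nearly aligned with the tool. The sample's edge is at x≈353 px, rows 142–232, and the white pad is at (279,203). Now to measure the axis, the pad and the sample's ends.

```bash
python3 - <<'E'
from h import *
z=np.load("pics/w1.npz");W=z["W"]
def reg(b,lo,hi):
    R=W[b[1]:b[3],b[0]:b[2]].reshape(-1,3);return R[(R[:,2]>lo)&(R[:,2]<hi)]
t=reg((342,136,364,232),60,67);r=cv2.minAreaRect(t[:,:2].astype(np.float32));print("sample",len(t),t.mean(0),r,np.round(cv2.boxPoints(r)))
ax=np.linalg.svd(t[:,:2]-t[:,:2].mean(0))[2][0];ax*=-np.sign(ax[1]);print("axis",ax,np.degrees(np.arctan2(ax[1],ax[0])))
n=np.array([-ax[1],ax[0]])
print("ext along",np.percentile(t[:,:2]@ax,[0.5,99.5]),"n",np.percentile(t[:,:2]@n,[2,50,98]))
t=reg((264,188,294,220),35,64);r=cv2.minAreaRect(t[:,:2].astype(np.float32));print("pad",len(t),t.mean(0),t[:,2].min(),t[:,2].max(),r, t[:,:2].mean(0)@ax,t[:,:2].mean(0)@n)
b=reg((290,120,374,232),15,30);print("base",np.percentile(b[:,:2]@ax,[.5,99]),np.percentile(b[:,:2]@n,[.5,99.5]))
t=reg((292,180,360,232),60,90);u=t[:,2]>67;print("hook",len(t[u]),t[u].mean(0),np.percentile(t[u][:,:2]@ax,[1,50,99]),np.percentile(t[u][:,:2]@n,[1,99]),t[u][:,2].max())
# notch: z profile along axis at sample line
for a in range(0,0):pass
print(z["p"][142:235:8,353].tolist())
E
```

```text
sample 657 [546.52579761 240.01570461  63.53546125] ((544.6820678710938, 236.18243408203125), (88.05674743652344, 9.127439498901367), 65.51084899902344) [[522. 198.]
 [531. 194.]
 [567. 274.]
 [559. 278.]]
axis [-0.40517879 -0.91423747] -113.90233127239722
ext along [-480.59829424 -392.80140854] n [397.73363857 402.5430119  406.67840871]
pad 566 [463.39887789 250.62275188  51.00456479] 43.84231039950373 55.83596089905666 ((463.6065368652344, 250.11468505859375), (25.987234115600586, 28.21877670288086), 65.94507598876953) -416.88810533879615 322.1095953443057
base [-487.88662253 -376.19183481] [339.73405971 424.53611468]
hook 401 [522.82078895 223.64074832  71.30961797] [-422.94733163 -416.41660628 -408.99445914] [372.7799189 401.9953317] 73.50098245851058
[[148, 144, 137], [241, 239, 234], [241, 239, 234], [242, 240, 236], [242, 241, 236], [243, 241, 237], [243, 241, 238], [243, 241, 236], [247, 247, 245], [244, 243, 239], [244, 243, 240], [245, 244, 241]]
```

The numbers check out:
- The slot axis is at about -114.2°.
- The sample's top edge measures 88 mm, which is 100 minus the 12 mm notch, with the notch at the low-y end.
- The pad is at (463,251,51), 80.4 mm from the slot line.

Next I'll press the lever.

```bash
python3 -m handwheel '[[-1,-2,3,0,0,0,1],[-1.9,-4.3,7,0,0,0,1],[-1.9,-4.3,11,0,0,0,1],[-1.9,-4.3,14,0,0,0,1],[-1.9,-4.3,15,0,0,0,1],[-1.9,-4.3,15.5,0,0,0,1],[-1.9,-4.3,16,0,0,0,1],[-1.9,-4.3,16.5,0,0,0,1],[-1.9,-4.3,17,0,0,0,1],[-1.9,-4.3,17.5,0,0,0,1]]'
```

```text
t: 2.65
eef_pos: [463.2, 251.5, 118.5]
tcp_rot: [180.0, -0.1, 65.0]
wrist_force: [-2.6, 2.1, 4.0]
grip_width: 0.001
gripper_force: 1.9
```

```bash
python3 -m handwheel '[[0,0,0.3,0,0,0,1],[0,0,0.6,0,0,0,1],[0,0,0.9,0,0,0,1],[0,0,1.2,0,0,0,1],[0,0,1.4,0,0,0,1],[0,0,1.6,0,0,0,1],[0,0,1.7,0,0,0,1],[0,0,1.8,0,0,0,1],[0,0,1.8,0,0,0,1],[0,0,1.8,0,0,0,1]]'
```

```text
t: 3.9
eef_pos: [463.1, 250.9, 100.8]
tcp_rot: [180.0, -0.0, 65.0]
wrist_force: [-2.1, -2.1, 11.7]
grip_width: 0.005
gripper_force: 6.1
```

```bash
python3 -m handwheel '[[0,0,-2,0,0,0,1],[0,0,-6,0,0,0,1],[0.5,1,-11,0,0,0,0.5],[1.9,4.3,-16,0,0,0,0.5],[1.9,4.3,-19,0,0,0,0.5],[1.9,4.3,-19,0,0,0,0.5],[1.9,4.3,-19,0,0,0,0.5],[1.9,4.3,-19,0,0,0,0.5],[1.9,4.3,-19,0,0,0,0.5],[1.9,4.3,-19,0,0,0,0.5]]'
python3 - <<'E'
from h import *
s,p,W=wrist(2);print(s['eef_pos'],s['tcp_rot'],s['grip_width'])
cv2.imwrite("pics/w2c.png",cv2.resize(p[110:260,230:430,::-1],(800,600)))
def reg(b,lo,hi):
    R=W[b[1]:b[3],b[0]:b[2]].reshape(-1,3);return R[(R[:,2]>lo)&(R[:,2]<hi)]
t=reg((342,136,364,232),60,67);r=cv2.minAreaRect(t[:,:2].astype(np.float32));print(len(t),t.mean(0),r,np.round(cv2.boxPoints(r)))
t=reg((255,180,300,225),12,70);print("pad",t[:,2].mean(),np.percentile(t[:,2],[5,50,95]),len(t))
E
```

```text
t: 5.15
eef_pos: [509.8, 250.0, 288.7]
tcp_rot: [-180.0, 0.0, 65.0]
wrist_force: [-0.0, 0.7, -1.4]
grip_width: 0.499
gripper_force: 0.0
[509.83919603 250.00094901 288.70006414] [-1.79967398e+02  4.38828111e-02  6.50105994e+01] 0.4987676665034429
747 [545.20460679 237.71896529  63.52196247] ((544.789306640625, 236.23110961914062), (87.31884002685547, 9.436378479003906), 65.97117614746094) [[523. 198.]
 [531. 194.]
 [567. 274.]
 [558. 278.]]
pad 20.200251883619885 [13.30252354 20.5400457  24.65183795] 642
```

View pics/w2c.png

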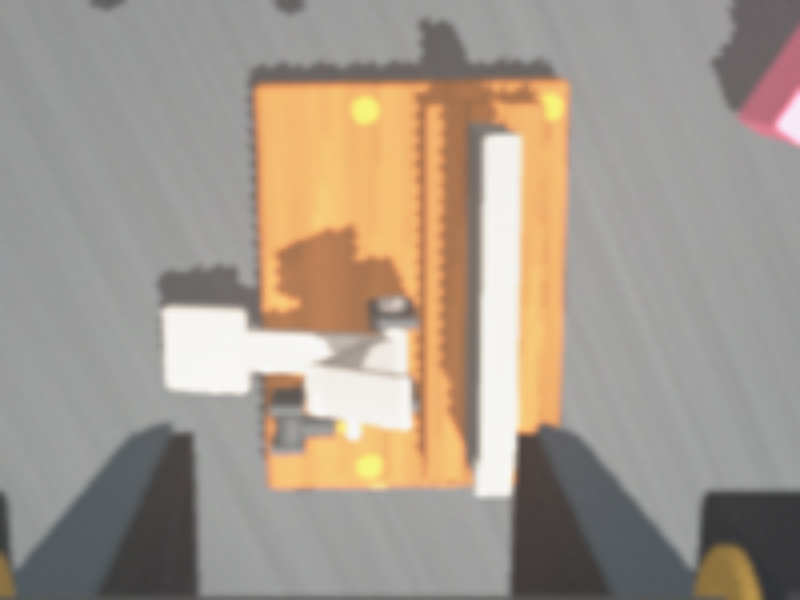

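Latched: the hook is clear of the sample's edge, the pad is at 20 mm and the sample is still in the slot. I'll descend on the plain end.

```bash
python3 -m handwheel '[[1.5,2,2,0,0,-0.8,0.5],[3,3.7,6,0,0,-0.8,0.5],[3,3.7,10,0,0,-0.8,0.5],[3,3.7,13,0,0,-0.8,0.5],[3,3.7,15,0,0,-0.8,0.5],[3,3.7,16.5,0,0,-0.8,0.5],[3,3.7,17.5,0,0,-0.8,0.5],[3,3.7,18,0,0,-0.8,0.5],[3,3.7,18,0,0,-0.8,0.5],[3,3.7,18,0,0,-0.8,0.5]]' && python3 -m handwheel '[[0,0,0,0,0,0,0.6],[0,0,0,0,0,0,0.7],[0,0,0,0,0,0,0.8],[0,0,0,0,0,0,0.9],[0,0,0,0,0,0,1],[0,0,0,0,0,0,1],[0,0,0,0,0,0,1],[0,0,0,0,0,0,1],[0,0,0,0,0,0,1],[0,0,0,0,0,0,1]]'
```

```text
t: 6.45
eef_pos: [556.6, 261.7, 110.0]
tcp_rot: [179.9, -0.1, 65.8]
wrist_force: [0.2, -0.7, 0.4]
grip_width: 0.503
gripper_force: 0.0
t: 7.7
eef_pos: [556.2, 261.6, 109.3]
tcp_rot: [180.0, -0.0, 65.8]
wrist_force: [0.2, 0.1, 0.3]
grip_width: 0.1
gripper_force: 30.0
```

Gripped: the opening is 9.1 mm, the sample's thickness. I'll lift straight up.

```bash
python3 -m handwheel '[[0,0,-0.6,0,0,0,1],[0,0,-1.5,0,0,0,1],[0,0,-3,0,0,0,1],[0,0,-5,0,0,0,1],[0,0,-8,0,0,0,1],[0,0,-11,0,0,0,1],[0,0,-14,0,0,0,1],[0,0,-16,0,0,0,1],[0,0,-17,0,0,0,1],[0,0,-17,0,0,0,1]]'
python3 - <<'E'
from h import *
s=observe();T=toolT(s);R=T[:3,:3];print(s['eef_pos'],s['tcp_rot'],s['joint_positions'],s['grip_width'])
# sample frame in tool: x=-tool x, y=tool y, z=-tool z
M=np.diag([-1,1,-1.]);lab=np.array([-(33+34),4.5, 60-(22-33)]) # label in tool frame
blk=np.array([515.5,-234])
for lean in (50,):
  for yaw in (0,-20,-40,20,40,60,90):   # extra world yaw
    Rg=Ro.from_euler("z",yaw,degrees=True).as_matrix()@Ro.from_rotvec(np.radians(lean)*(R@[-1,0,0])).as_matrix()@R
    p=np.r_[blk,205]-Rg@lab
    d=R.T@(p-T[:3,3]);rv=np.degrees(Ro.from_matrix(R.T@Rg).as_rotvec())
    print(yaw,"tcp",np.round(p),"toolz",np.round(Rg[:,2],2),"shift cm",np.round(d/10,2),"rv",np.round(rv,1),np.linalg.norm(rv).round())
E
```

```text
t: 8.95
eef_pos: [556.3, 261.6, 280.1]
tcp_rot: [179.9, -0.1, 65.8]
wrist_force: [-0.6, -0.1, -1.2]
grip_width: 0.095
gripper_force: 30.0
[556.27390375 261.57873478 280.13212555] [ 1.79941064e+02 -6.68776675e-02  6.57984749e+01] [2.41123380e+01 2.22879611e+01 8.53537564e+01 4.87035727e-04
 7.22691433e+01 4.83137495e+01] 0.09478109817461955
0 tcp [ 491. -149.  247.] toolz [ 0.7  -0.31 -0.64] shift cm [-40.18  10.86   3.26] rv [-50.  -0.  -0.] 50.0
-20 tcp [ 521. -146.  247.] toolz [ 0.55 -0.53 -0.64] shift cm [-38.63  13.5    3.26] rv [-49.5  -8.7  18.7] 54.0
-40 tcp [ 551. -153.  247.] toolz [ 0.33 -0.69 -0.64] shift cm [-38.06  16.51   3.26] rv [-47.9 -17.5  37.4] 63.0
20 tcp [ 463. -163.  247.] toolz [ 0.76 -0.06 -0.64] shift cm [-42.55   8.92   3.25] rv [-49.5   8.7 -18.7] 54.0
40 tcp [ 442. -185.  247.] toolz [ 0.74  0.21 -0.64] shift cm [-45.43   7.9    3.25] rv [-47.9  17.5 -37.4] 63.0
60 tcp [ 430. -213.  247.] toolz [ 0.62  0.45 -0.64] shift cm [-48.49   7.93   3.24] rv [-45.2  26.2 -56. ] 77.0
90 tcp [ 431. -259.  247.] toolz [ 0.31  0.7  -0.64] shift cm [-52.61   9.9    3.24] rv [-38.9  39.1 -83.7] 100.0
```

```bash
python3 -m handwheel '[[-1,0.3,0,-1,0,0,1],[-3,0.8,0.2,-3,0,0,1],[-6,1.6,0.5,-6,0,0,1],[-10,2.7,0.8,-11,0,0,1],[-14,3.8,1.1,-16,0,0,1],[-18,4.9,1.5,-21,0,0,1],[-22,6,1.8,-26,0,0,1],[-25.5,6.9,2.1,-30,0,0,1],[-28,7.6,2.3,-33,0,0,1],[-29,7.8,2.3,-34,0,0,1]]'
python3 - <<'E'
from h import *
s=observe();T=toolT(s);R=T[:3,:3];print(s['eef_pos'],s['joint_positions'],s['grip_width'])
R0=Ro.from_euler("xyz",[180,0,65.8],degrees=True).as_matrix()
Rg=Ro.from_rotvec(np.radians(50)*(R0@[-1,0,0])).as_matrix()@R0
p=np.array([515.5,-234,205])-Rg@[-67,4.5,71]
print(R.T@(p-T[:3,3])/10,np.degrees(Ro.from_matrix(R.T@Rg).as_rotvec()))
E
```

```text
t: 10.2
eef_pos: [506.6, -36.2, 254.9]
tcp_rot: [146.1, 0.1, 65.7]
wrist_force: [-0.9, -0.2, -1.3]
grip_width: 0.099
gripper_force: 30.0
[506.6076287  -36.24222567 254.87785168] [  1.7646512    4.90937567 120.36184689 -32.30955199  27.40998737
  51.35737991] 0.0985395751205493
[-10.96706773   2.22359155   2.44078754] [-1.61272418e+01  1.32005082e-01 -1.89072918e-03]
```

```bash
python3 -m handwheel '[[-1,0.2,0.2,-1,0,0,1],[-3,0.6,0.7,-4,0,0,1],[-5.5,1.1,1.2,-8,0,0,1],[-8,1.6,1.8,-12,0,0,1],[-10,2,2.2,-15,0,0,1],[-11,2.2,2.4,-16,0,0,1],[-11,2.2,2.4,-16,0,0,1],[-11,2.2,2.4,-16,0,0,1],[-11,2.2,2.4,-16,0,0,1],[-11,2.2,2.4,-16,0,0,1]]'
python3 - <<'E'
from h import *
s=observe();T=toolT(s);print(s['eef_pos'],s['joint_positions'],s['grip_width'],T[:3,:3]@[-67,4.5,71]+T[:3,3])
for n in ("scene","side"):
    p,d=read_camera(n);W=cloud(n,d);cv2.imwrite(f"pics/{n}1.png",p[:,:,::-1]);np.savez(f"pics/{n}1.npz",p=p,W=W)
    R=np.linalg.norm(W[:,:,:2]-[515,-234],axis=2);m=(R<90)&(W[:,:,2]>140)&(W[:,:,2]<260)
    v,u=np.nonzero(m);print(n,u.min(),u.max(),v.min(),v.max())
    cv2.imwrite(f"pics/{n}1c.png",cv2.resize(p[60:240,200:440,::-1],(800,600)))
E
```

```text
t: 11.45
eef_pos: [493.9, -150.3, 269.6]
tcp_rot: [131.8, -0.1, 66.0]
wrist_force: [-0.2, 0.1, -0.8]
grip_width: 0.097
gripper_force: 30.0
[ 493.89230399 -150.30218812  269.57440962] [-14.87255382   2.52953232 128.05954062 -77.01113647   6.87056832
  83.10270231] 0.0966647569275999 [ 517.81751612 -234.16635222  225.47638012]
scene 255 283 115 141
side 303 327 107 121
```

View pics/side1c.png

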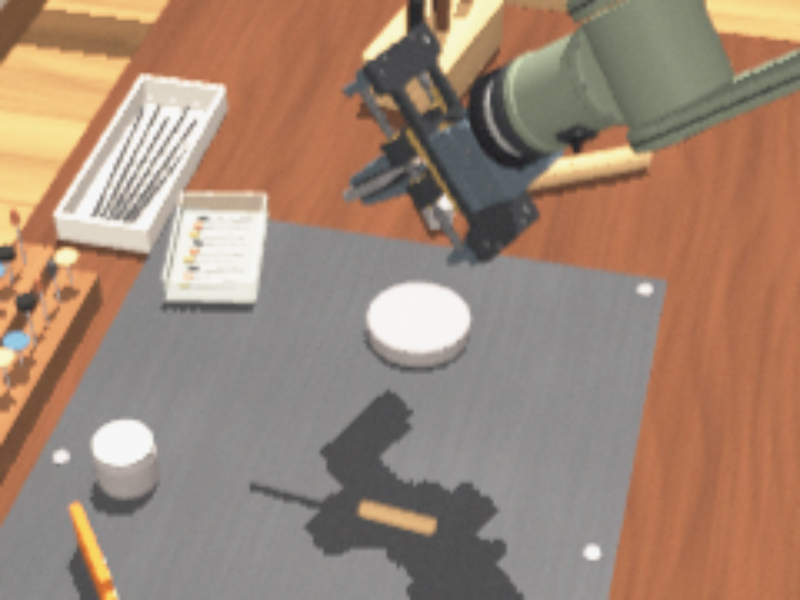

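View pics/scene1.png

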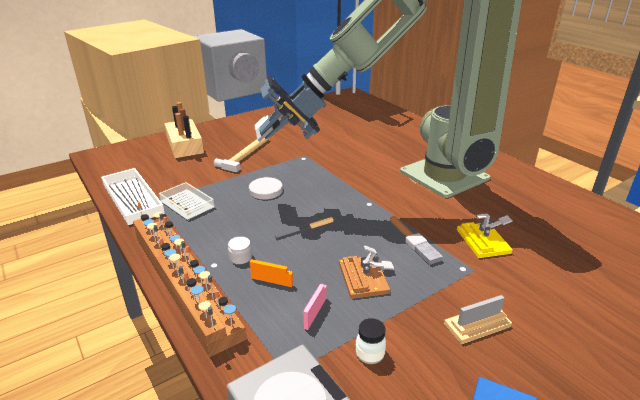

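The scene picture shows the sample held at (262,127) above the block at (265,187), with the lever still latched at (375,262) and the bystanders in place. Joint 4 sits at its limit, so I'll take off a few degrees of lean and measure the face.

```bash
python3 -m handwheel '[[0,0,0,1,0,0,1],[0,0,0,2,0,0,1],[0,0,0,3,0,0,1],[0,0,0,4,0,0,1],[0,0,0,4,0,0,1],[0,0,0,4,0,0,1],[0,0,0,4,0,0,1],[0,0,0,4,0,0,1],[0,0,0,4,0,0,1],[0,0,0,4,0,0,1]]'
python3 - <<'E'
from h import *
s=observe();T=toolT(s);Rr=T[:3,:3];print(s['joint_positions'],s['dq'],"label est",Rr@[-67,4.5,71]+T[:3,3],"normal deg",np.degrees(np.arccos(Rr[2,1])))
p,d=read_camera("scene");W=cloud("scene",d);cv2.imwrite("pics/sc2c.png",cv2.resize(p[90:180,220:340,::-1],(800,600),interpolation=cv2.INTER_CUBIC))
L=(W-T[:3,3])@Rr   # tool coords
m=(L[:,:,0]<-20)&(L[:,:,0]>-100)&(abs(L[:,:,1])<15)&(L[:,:,2]>30)&(L[:,:,2]<110)
v,u=np.nonzero(m);q=W[m];print(len(q),u.min(),u.max(),v.min(),v.max(),"tool extents",L[m].min(0),L[m].max(0))
n=np.linalg.svd(q-q.mean(0))[2][2];n*=np.sign(n[2]);print("normal",n,np.degrees(np.arccos(n[2])),"mean",q.mean(0))
E
```

```text
t: 12.8
eef_pos: [493.7, -150.9, 269.7]
tcp_rot: [135.8, -0.1, 66.0]
wrist_force: [0.0, -0.8, -0.3]
grip_width: 0.099
gripper_force: 30.0
[-15.27528286   2.53180756 125.61573492 -37.28902877   9.95841133
  43.27201082] [-0.05709722  0.01392673  0.06665665  0.04783814 -0.04457946 -0.0482868 ] label est [ 514.59540017 -233.43783707  221.8155733 ] normal deg 45.773249797665265
82 257 269 116 135 tool extents [-82.61564388   1.27186081  43.77334241] [-21.35631633   5.99601589  93.35483258]
normal [ 0.64944226 -0.29508759  0.70081957] 45.507204884986834 mean [ 519.57870184 -225.64299659  220.00979662]
```

View pics/sc2c.png

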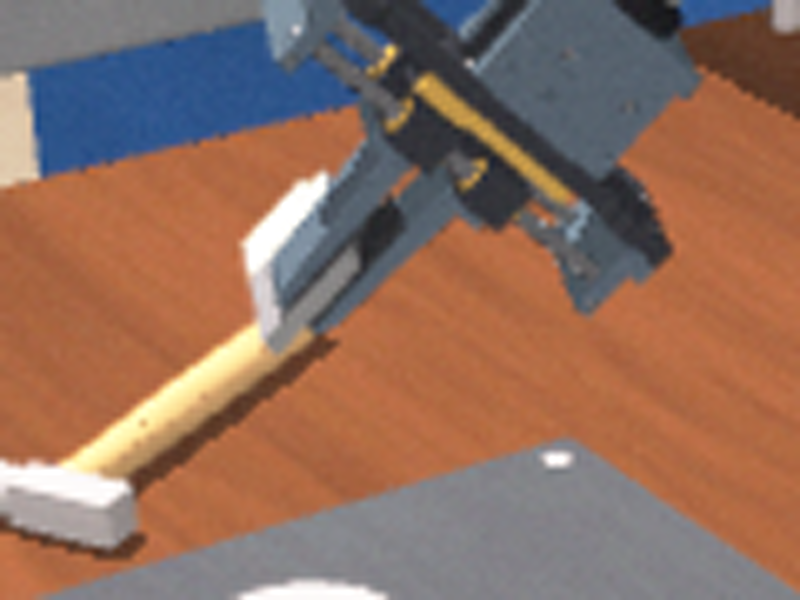

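The plaque is held by its plain end with the white frosted face up. Its normal is 45.5° from vertical and its long edges are level. The label is at about (515,-233,222), over the block's centre, and joint 4 is off its limit. Handing in.

```bash
python3 -c "
from cell import *
print(hand_in())"
```

```text
the job is handed in; nothing more can be done
None
```

I latched the lever and lifted the sample by its plain end; it is held level over the bench block, about 22 cm up, with the label face up and leaned back about 45°. The job is handed in at about 13 s, but no verdict came back.

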